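# Roll the rolling pin back onto the pastry mat's band

### The job

With fingertips on the top of the wooden rolling pin, roll it away from the robot across the pastry mat until it lies still, lengthwise along the middle of the wide blue band at the mat's back edge, so that the gridded area is free for the next dough. Roll it only from its top: do not grip it, lift it, drag it without turning or shove it from low down, and do not let it roll off the back of the mat. Leave the bento box, skewer cup, spoon rest and rice cup where they stand.

Things in the scene. Friction and masses are not known exactly. Their poses are not given: they have to be found in the camera images.
- rolling_pin: Beech rolling pin, a plain cylinder 50 mm thick, 260 mm long, 0.36 kg, lying on the mat's grid 95 to 140 mm short of the band's middle and within 5 degrees of parallel to it. Origin at its centre, 27 mm above the cart top (its top line: 52 mm); y along it, x and z turn with it, z up at the start. Under a fingertip pressed on top with a few N it rolls half as far as the tip; let go from a slow roll it stops within mm.
- pastry_mat: Silicone pastry mat, fixed, 300 mm (x) by 360 mm (y), 2 mm thick, cream with a printed grid and a blue-green band 60 mm wide along its back edge. Origin at the centre of its underside, at cart-top height; x points away from the robot towards the band (within 38 degrees of straight ahead), y along the band. The band covers x = 85 to 145 mm; the mat's back edge is at x = 150 mm.
- band_center (a point): Middle of the blue band, on the mat's upper face (2 mm above the cart top), 115 mm from the mat's centre along the mat's x; axes as the mat's.
- bento_box: Navy bento box with a silver swing-latch clasp on its front, 108 mm (x) by 188 mm (y), 59 mm high; stands loose beside the mat, to its left or right. Origin at the centre of its underside, z up. To be left alone.
- skewer_cup: Round bamboo cup, 72 mm in diameter and 90 mm high, with skewers standing in it up to 190 mm high; stands loose behind the mat near a back corner. Origin at the centre of its underside, z up. To be left alone.
- spoon_rest: White ceramic spoon rest, a round dish 92 mm in diameter and 20 mm high with a 75 mm handle trough towards its -x; stands loose behind the mat's back edge. Origin at the centre of the dish's underside, z up. To be left alone.
- rice_cup: Pale plastic rice measuring cup, 68 mm in diameter at the rim, 74 mm high, with a finger tab reaching 65 mm from its centre along its +x; stands loose beside the mat, opposite the bento box. Origin at the centre of its underside, z up. To be left alone.

How it is judged:
By the outcome, as a careful person would: the job done as asked, in the order asked, and still so for the second after the job is handed in, with the robot touching nothing.
It also fails if it takes over 58 s, if anything falls off the work surface, if the arm or the gripper's body presses on something with over 40 N, if the wrist force passes 120 N, or if a joint passes its speed limit or range.

### The arm

A 7-joint arm with a two-finger parallel gripper is mounted at the origin on the work surface. World frame = base frame: x ahead of the robot, y to its left, z up, the work surface at z = 0. Lengths are in m, angles in rad, forces in N, time in s.
With the tool pointing down it reaches from about 0.4 to 0.85 m from the base axis. Payload 10.4 kg.
Tool frame: the origin (TCP) lies midway between the tips of the shut fingers; the grasp point (between the pads) lies 19 mm behind it; z points along the fingers, y is the line along which they close (so a half turn about z gives the same grasp; the last joint's range is limited). The gripper opens to 87 mm and grips with 3 to 60 N. Pads are 19 mm wide; open, the fingers measure 117 mm over their backs; the gripper's body (75 mm by 190 mm) begins 51 mm behind the grasp point.
Start: joints at [-1.189, 0.332, -0.065, 1.46, 0.022, 1.35, -0.088], TCP at [0.246, 0.575, 0.223] pointing down, gripper open.
Joint ranges: [-2.6, 2.6], [-0.5, 2.12], [-1.47, 1.34], [0.16, 2.42], [-1.27, 4.41], [0.06, 2.06], [-2.6, 2.6]. Speed limits (rad/s): [2.22, 2.22, 2.79, 2.79, 3.14, 3.14, 3.14].

### API

Orientations are given as a unit quaternion [x, y, z, w].
In Python, from bench import r gives the robot as it stands.
- The arm moves only by the tool carry_out, never from a script. Its argument "steps" is a list that holds one entry, the list of rows, each a list of 6 numbers: the shift along the tool's x, y, z in cm, then the turn, a rotation vector about the tool's x, y, z in rad. In form: [[[dx, dy, dz, wx, wy, wz], ...]]. A call has 1 to 20 rows; each row is the pose to reach, as a shift and turn from the pose commanded when the call began, along the tool's axes at that moment; what a row does not reach only later rows make up. A row lasts 1/12 s, in which the tool goes at most 41.7 mm and 7.16 degrees, less where a joint would pass 70% of its speed; a pose out of reach is approached as far as the arm can. A call with a gripper value outside its range is refused whole. "hand" is the closure, from -1 (fully open) to 1 (shut), set as the call begins (left out, the last holds). The fingers move at their own pace and stop on an object; "squeeze" is the grip in N (left out, the last holds). Time passes only in rows, so rows that repeat a pose let the fingers close. It gives the time, the measured TCP pose, the force, the opening and the grip force at its end, in the units of the state.
- r.read_state(): the state, without advancing time (a new reading comes with each control period).
- r.camera(name): name is "scene" or "top" or "wrist"; returns the picture (400x640x3 uint8, red, green, blue); there is no depth.
- r.camera_params(name): a dict with "fx", "fy", "cx", "cy" (pixels), "view" (4x4, takes a point from world to camera coordinates). Camera axes: x right, y up, looking along -z (the intrinsics and any distortion apply to the point x, -y, -z); pixel columns grow to the right and rows downward; lengths in m; the calibration is good to about 2 mm. A picture is of the moment at which its call begins: read the wrist's pose just before it. camera_params takes no time and is no camera call; for the wrist camera it gives the pose at the moment of the call.
- r.close_job(): hands the job in; it is judged then, once.
The state is a dict: "time": time; "joint_positions": joint angles; "joint_vel": joint speeds; "joint_torque": joint torques, N m; "ee_pos": TCP position; "eef_rot": TCP orientation; "ft_force": force on the tool from outside, world axes, zero at the start; "torque": the same for the moment, N m; "width": finger opening in m; "grip_force": force on a finger pad.
Only numpy, scipy, OpenCV 4.12 (cv2) and the standard library are available. Lean on these libraries where they do the work, as an engineer would, in place of code of your own. Each camera call takes 0.05 s, during which the arm holds its last target. There are 200 camera calls.

## Working session

There is one attempt and no reset: what is moved stays moved. The work goes in short steps, Python scripts to look and compute and a tool call to move; the robot and the scene stay as the last step left them, time stands still between calls to the robot, and variables do not carry over. Pictures are saved under pics/ and viewed, at most 10 in all, crops included, and the job is handed in when it is done.

Besides the shell and the picture viewer there is one more tool, called after "Call:" in YAML: its name, and indented under it one key for each argument. carry_out: Moves the arm, as the interface text tells. Its arguments: {"type":"object","properties":{"steps":{"type":"array","items":{"type":"array","items":{"type":"array","items":{"type":"number"}}}},"hand":{"type":"number"},"squeeze":{"type":"number"}},"required":["steps"]}

```bash
mkdir -p pics; python3 - <<'E'
from bench import r
import cv2
for n in ["top","scene"]:
    cv2.imwrite(f"pics/{n}0.png",r.camera(n)[:,:,::-1])
    print(n,r.camera_params(n))
s=r.read_state();print({k:s[k] for k in("time","ee_pos","eef_rot","ft_force","width")})
E
```

```text
top {'fx': 437.97660330892853, 'fy': 437.97660330892853, 'cx': 314.282952348748, 'cy': 203.8087277087209, 'view': array([[-0.02378278, -0.99884367, -0.0417817 ,  0.08117878],
       [ 0.98370465, -0.03083162,  0.17712868, -0.60591771],
       [-0.17821206, -0.03688824,  0.98330042, -0.91075788],
       [ 0.        ,  0.        ,  0.        ,  1.        ]])}
scene {'fx': 496.41999597921625, 'fy': 496.41999597921625, 'cx': 325.7586368431447, 'cy': 204.3604584067891, 'view': array([[ 8.24357981e-01,  5.66068565e-01, -5.46795977e-04,
        -5.30829635e-01],
       [-4.64957786e-01,  6.77662054e-01,  5.69726599e-01,
         2.17695789e-01],
       [ 3.22874862e-01, -4.69404432e-01,  8.21834109e-01,
        -1.31271829e+00],
       [ 0.00000000e+00,  0.00000000e+00,  0.00000000e+00,
         1.00000000e+00]])}
{'time': 0.1, 'ee_pos': array([0.2460247 , 0.57416766, 0.22184737]), 'eef_rot': array([ 2.01017280e-01,  9.79587499e-01, -6.13154660e-04, -9.53400633e-05]), 'ft_force': array([ 0.12424691, -0.36825445,  0.07388767]), 'width': 0.08703369637661404}
```

View pics/top0.png

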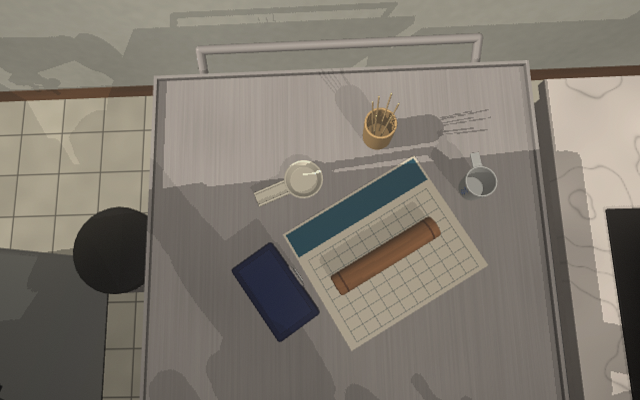

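The top picture shows the mat turned about 30°, with its corners near (284,235), (415,157), (487,264) and (352,349). The pin runs from (332,285) to (439,228). The spoon rest is at (300,180), the skewer cup at (380,128), the rice cup at (481,181) and the bento box at (275,292).

```bash
cat > h.py <<'E'
from bench import r
import cv2, numpy as np
from scipy.spatial.transform import Rotation as R
def back(P,px,z):
    V=P["view"]; px=np.atleast_2d(px).astype(float)
    d=np.c_[(px[:,0]-P["cx"])/P["fx"],-(px[:,1]-P["cy"])/P["fy"],-np.ones(len(px))]@V[:3,:3]
    c=-V[:3,:3].T@V[:3,3]
    return c+d*((z-c[2])/d[:,2])[:,None]
def big(m):
    m=cv2.morphologyEx(m.astype(np.uint8),cv2.MORPH_OPEN,np.ones((3,3)))
    c=max(cv2.findContours(m,0,1)[0],key=cv2.contourArea)[:,0]
    return c
def rect(P,c,z):
    w=back(P,c,z)[:,:2]; (x,y),s,a=cv2.minAreaRect(w.astype(np.float32)*1000)
    b=cv2.boxPoints(((x,y),s,a))/1000
    e=b[1]-b[0] if np.linalg.norm(b[1]-b[0])>np.linalg.norm(b[2]-b[1]) else b[2]-b[1]
    e/=np.linalg.norm(e); e*=np.sign(e[1])
    return np.array([x,y])/1000,np.array(s),e
def look(im=None):
    im=r.camera("top") if im is None else im; P=r.camera_params("top")
    hsv=cv2.cvtColor(im,cv2.COLOR_RGB2HSV); H,S,V=[hsv[...,i].astype(int) for i in range(3)]
    roi=np.zeros(H.shape,bool); roi[145:360,275:500]=1
    bc=big((H>90)&(H<108)&(S>90)&roi&(V>40)); pc=big(((H<14)|(H>172))&(S>90)&roi)
    return im,P,bc,pc
E
python3 - <<'E'
from h import *
im,P,b,p=look(cv2.imread("pics/top0.png")[:,:,::-1].copy())
B=rect(P,b,.002);Q=rect(P,p,.03);print("band",B,"pin",Q)
c=back(P,[(284.5,235.5),(415,157),(487,264),(352,349.5)],.002)[:,:2];m=c.mean(0)
y=(c[0]-c[1])+(c[3]-c[2]);y/=np.linalg.norm(y);x=np.array([y[1],-y[0]])
print("mat",m,"yaw",np.arctan2(x[1],x[0]),"band mid",m+.115*x,"sizes",np.linalg.norm(c[0]-c[1]),np.linalg.norm(c[1]-c[2]))
d=Q[0]-m-.115*x;print("pin in mat (rel band)",d@x,d@y,"pin yaw rel",np.arctan2(-Q[2]@x,Q[2]@y))
print("band rel",(B[0]-m)@x,(B[0]-m)@y)
cv2.polylines(im,[b[:,None]],1,(255,0,0));cv2.polylines(im,[p[:,None]],1,(0,255,0))
cv2.imwrite("pics/ov.png",cv2.resize(im[140:360,220:510],None,fx=2.7,fy=2.7,interpolation=2)[:,:,::-1])
E
```

```text
band (array([0.58909711, 0.00122385]), array([ 56.44441223, 271.70187378]), array([-0.5006102,  0.8656728], dtype=float32)) pin (array([ 0.49338751, -0.08997034]), array([ 47.52524185, 261.56625366]), array([-0.49422455,  0.8693342 ], dtype=float32))
mat [ 0.50674179 -0.09050099] yaw 0.5203440033064628 band mid [ 0.60652133 -0.03332545] sizes 0.35717558929161014 0.2914364404484288
pin in mat (rel band) -0.1263229838073228 0.00709987938048163 pin yaw rel -0.0034013736244084764
band rel 0.11705907392694659 0.03863958216030724
```

View pics/ov.png

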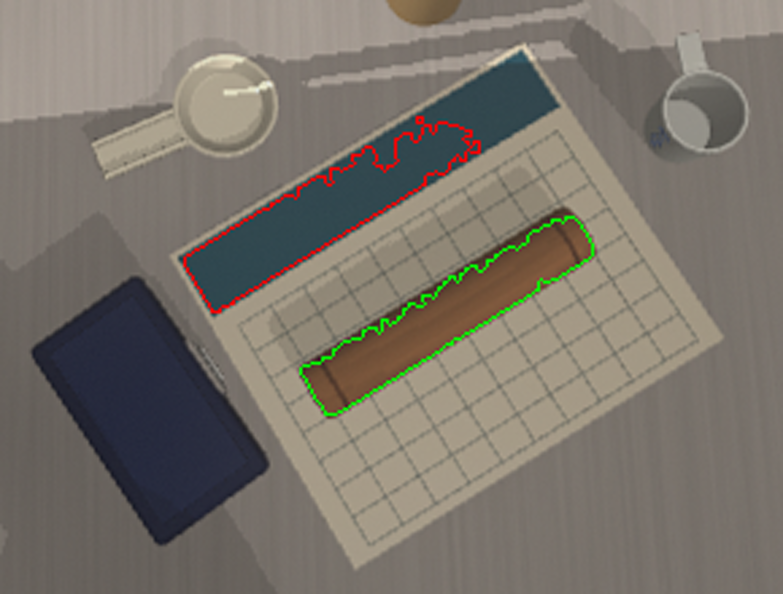

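Band middle is about (0.607, −0.033) and the mat yaw is about 0.52. The pin is about 126 mm short of the band and nearly parallel to it. I'll move above the pin with the fingers open along its length, so there are two contacts on top and tool x points along the roll direction.

Call:
carry_out:
  steps:
    - [[-36, -20, 0, 0, 0, 1.2], [-36, -20, 0, 0, 0, 1.2], [-36, -20, 0, 0, 0, 1.2], [-36, -20, 0, 0, 0, 1.2], [-36, -20, 0, 0, 0, 1.2], [-36, -20, 0, 0, 0, 1.2], [-36, -20, 0, 0, 0, 1.2], [-36, -20, 0, 0, 0, 1.2], [-36, -20, 0, 0, 0, 1.2], [-36, -20, 0, 0, 0, 1.2], [-49, -51, 6, 0, 0, 2.217], [-49, -51, 6, 0, 0, 2.217], [-49, -51, 6, 0, 0, 2.217], [-49, -51, 6, 0, 0, 2.217], [-49, -51, 6, 0, 0, 2.217], [-49, -51, 6, 0, 0, 2.217], [-49, -51, 6, 0, 0, 2.217], [-49, -51, 6, 0, 0, 2.217], [-49, -51, 6, 0, 0, 2.217], [-49, -51, 6, 0, 0, 2.217]]
  hand: -1

```text
time: 1.77
ee_pos: [0.4947, -0.0908, 0.1619]
eef_rot: [0.967, 0.254, -0.001, 0.0]
ft_force: [-0.1, 1.0, -0.2]
width: 0.0872
grip_force: 0.0
```

```bash
python3 - <<'E'
from h import *
np.set_printoptions(precision=4,suppress=True)
P=r.camera_params("wrist"); im=r.camera("wrist"); cv2.imwrite("pics/w0.png",im[:,:,::-1])
print(P); s=r.read_state(); print(s["ee_pos"],s["eef_rot"],s["joint_positions"])
E
```

```text
{'fx': 277.9703853516812, 'fy': 277.9703853516812, 'cx': 317.2338839149786, 'cy': 201.74546640524576, 'view': array([[ 0.4895, -0.872 , -0.0004, -0.3207],
       [ 0.8376,  0.4703, -0.278 , -0.3551],
       [ 0.2426,  0.1358,  0.9606, -0.44  ],
       [ 0.    ,  0.    ,  0.    ,  1.    ]])}
[ 0.4952 -0.0883  0.1622] [ 0.9667  0.2559 -0.0004 -0.0001] [-0.4975  0.1076  0.6261  1.8861 -0.0683  1.1699 -0.9006]
```

View pics/w0.png

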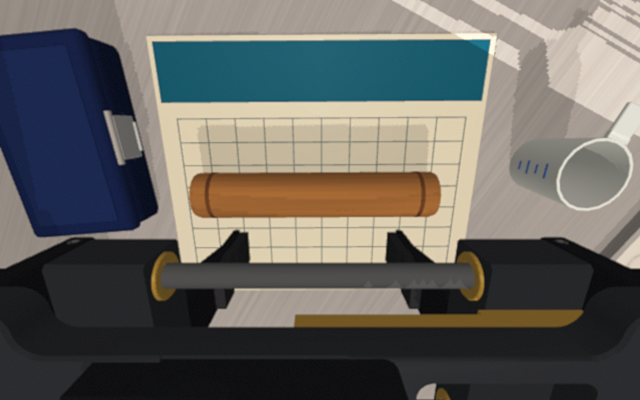

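The wrist view shows the pin clearly, from (190,195) to (440,195), with the band occupying rows 41–102. I'll measure both from here.

```bash
cat >> h.py <<'E'
def wlook(name=None):
    P=r.camera_params("wrist"); im=r.camera("wrist")
    if name: cv2.imwrite(name,im[:,:,::-1])
    H,S,V=[a.astype(int) for a in cv2.split(cv2.cvtColor(im,cv2.COLOR_RGB2HSV))]
    top=np.arange(400)[:,None]<232
    b=big((H>85)&(H<106)&(S>120)&top); p=big((H<15)&(S>130)&top)
    bc,bs,by=rect(P,b,.002); bx=np.array([by[1],-by[0]])
    ps=cv2.boxPoints(cv2.minAreaRect(p.astype(np.float32)))
    V_=P["view"]; c=-V_[:3,:3].T@V_[:3,3]
    m=np.zeros(im.shape[:2],np.uint8); cv2.drawContours(m,[p[:,None]],-1,1,-1)
    x0,x1=p[:,0].min(),p[:,0].max(); pts=[]
    for u in np.arange(x0+20,x1-20,8):
        v=np.flatnonzero(m[:,u]); 
        d=[q-c for q in back(P,[(u,v[0]-.5),(u,v[-1]+.5)],.0)]
        # silhouette rays in plane normal to the pin, bisected
        a=np.mean([np.arctan2(q[:2]@bx,-q[2]) for q in d])
        rng=(c[2]-.027); X=rng*np.tan(a)
        mid=back(P,[(u,(v[0]+v[-1])/2)],.027)[0][:2]-c[:2]
        pts.append((X,mid@by))
    pts=np.array(pts); k=np.polyfit(pts[:,1],pts[:,0],1)
    e=back(P,[(x0,p[p[:,0].argmin(),1]),(x1,p[p[:,0].argmax(),1])],.03)[:,:2]-c[:2]
    yl=(e@by).mean(); pc=c[:2]+bx*np.polyval(k,yl)+by*yl
    d=pc-bc; s=r.read_state(); t=s["ee_pos"][:2]-pc
    print("band",bc.round(4),bs.round(1),"yaw",round(float(np.arctan2(bx[1],bx[0])),4))
    print("pin",pc.round(4),"len",round(float(np.ptp(e@by)),4),"rel band x,y mm",(1e3*d@bx).round(1),(1e3*d@by).round(1),"pin yaw rel mat deg",round(float(-np.degrees(k[0])),2))
    print("tcp rel pin mm",(1e3*t@bx).round(1),(1e3*t@by).round(1),"z",s["ee_pos"][2].round(4),"tool yaw",round(float(2*np.arctan2(s["eef_rot"][1],s["eef_rot"][0])),4),"F",s["ft_force"].round(2),"t",s["time"])
E
python3 -c "
from h import *
wlook()"
```

```text
band [ 0.6073 -0.0311] [ 57.6 347.7] yaw 0.5163
pin [ 0.4924 -0.089 ] len 0.2728 rel band x,y mm -128.5 6.4 pin yaw rel mat deg 0.02
tcp rel pin mm 3.9 0.4 z 0.1623 tool yaw 0.5207 F [0.22 0.45 1.1 ] t 1.8667
```

Call:
carry_out:
  steps:
    - [[-1.2, 0, 3, 0, 0, 0], [-1.2, 0, 6, 0, 0, 0], [-1.2, 0, 8, 0, 0, 0], [-1.2, 0, 9.5, 0, 0, 0], [-1.2, 0, 10.3, 0, 0, 0], [-1.2, 0, 10.3, 0, 0, 0], [-1.2, 0, 10.3, 0, 0, 0]]

```text
time: 2.45
ee_pos: [0.4857, -0.0923, 0.0599]
eef_rot: [0.966, 0.258, 0.0, -0.0]
ft_force: [1.2, 0.7, 0.7]
width: 0.0871
grip_force: 0.0
```

```bash
python3 -c "
from h import *
wlook('pics/w1.png')"
```

```text
band [ 0.6032 -0.0336] [ 49.7 348.6] yaw 0.5201
pin [ 0.4989 -0.0851] len 0.2848 rel band x,y mm -116.1 7.1 pin yaw rel mat deg -0.1
tcp rel pin mm -14.9 -0.1 z 0.0604 tool yaw 0.5212 F [1.41 0.24 0.12] t 2.5
```

View pics/w1.png

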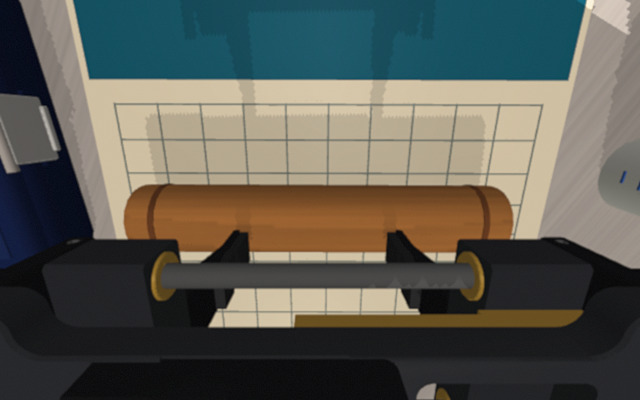

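Positioned 7.5 mm behind the pin's top line and 8 mm above it. I'll creep down to contact.

Call:
carry_out:
  steps:
    - [[0, 0, 0.4, 0, 0, 0], [0, 0, 0.7, 0, 0, 0], [0, 0, 0.9, 0, 0, 0], [0, 0, 1.0, 0, 0, 0], [0, 0, 1.0, 0, 0, 0]]

```text
time: 2.92
ee_pos: [0.488, -0.0919, 0.052]
eef_rot: [0.966, 0.257, 0.003, -0.001]
ft_force: [-3.7, 6.3, 23.3]
width: 0.0872
grip_force: 11.6
```

Call:
carry_out:
  steps:
    - [[0, 0, -0.15, 0, 0, 0], [0.2, 0, -0.15, 0, 0, 0], [0.5, 0, -0.15, 0, 0, 0], [0.8, 0, -0.15, 0, 0, 0], [1.1, 0, -0.15, 0, 0, 0], [1.4, 0, -0.15, 0, 0, 0], [1.6, 0, -0.15, 0, 0, 0]]

```text
time: 3.5
ee_pos: [0.5007, -0.0847, 0.0522]
eef_rot: [0.966, 0.257, 0.001, -0.0]
ft_force: [-0.5, 1.7, 12.4]
width: 0.0871
grip_force: 6.1
```

Call:
carry_out:
  steps:
    - [[0.3, 0, -0.04, 0, 0, 0], [0.6, 0, -0.04, 0, 0, 0], [0.9, 0, -0.04, 0, 0, 0], [1.2, 0, -0.04, 0, 0, 0], [1.4, 0, -0.04, 0, 0, 0], [1.5, 0, -0.04, 0, 0, 0]]

```text
time: 4.0
ee_pos: [0.5134, -0.0775, 0.0523]
eef_rot: [0.966, 0.257, 0.001, 0.0]
ft_force: [-0.5, 0.6, 7.9]
width: 0.087
grip_force: 4.1
```

Call:
carry_out:
  steps:
    - [[0, 0, -0.5, 0, 0, 0], [0, 0, -2, 0, 0, 0], [-0.7, 0, -5, 0, 0, 0], [-1.5, 0, -8, 0, 0, 0], [-1.5, 0, -8, 0, 0, 0], [-1.5, 0, -8, 0, 0, 0]]

```text
time: 4.5
ee_pos: [0.4999, -0.0855, 0.133]
eef_rot: [0.966, 0.257, 0.002, -0.0]
ft_force: [-0.4, 1.2, -0.4]
width: 0.0869
grip_force: 0.0
```

```bash
python3 -c "
from h import *
wlook()"
```

```text
band [ 0.6075 -0.031 ] [ 57.1 347.9] yaw 0.5179
pin [ 0.5061 -0.0816] len 0.2744 rel band x,y mm -113.1 6.2 pin yaw rel mat deg -0.2
tcp rel pin mm -7.7 0.3 z 0.1317 tool yaw 0.5197 F [ 0.48  1.08 -0.59] t 4.55
```

Tip 31 mm moved the pin 15.4 mm, so it's pure rolling, with the pin still parallel. I'll repeat strokes of 32 mm.

Call:
carry_out:
  steps:
    - [[0, 0, 4, 0, 0, 0], [0, 0, 7, 0, 0, 0], [0, 0, 7.8, 0, 0, 0], [0, 0, 8.0, 0, 0, 0], [0.2, 0, 8.0, 0, 0, 0], [0.5, 0, 8.0, 0, 0, 0], [0.8, 0, 8.0, 0, 0, 0], [1.1, 0, 8.0, 0, 0, 0], [1.4, 0, 8.0, 0, 0, 0], [1.7, 0, 8.0, 0, 0, 0], [2.0, 0, 8.0, 0, 0, 0], [2.3, 0, 8.0, 0, 0, 0], [2.6, 0, 8.0, 0, 0, 0], [2.9, 0, 8.0, 0, 0, 0], [3.1, 0, 8.0, 0, 0, 0], [3.2, 0, 8.0, 0, 0, 0], [3.2, 0, 8.0, 0, 0, 0]]

```text
time: 5.97
ee_pos: [0.5277, -0.0674, 0.0521]
eef_rot: [0.966, 0.258, 0.0, -0.001]
ft_force: [-3.1, 6.3, 16.1]
width: 0.0868
grip_force: 7.9
```

Call:
carry_out:
  steps:
    - [[0, 0, -0.5, 0, 0, 0], [0, 0, -2, 0, 0, 0], [-0.8, 0, -5, 0, 0, 0], [-1.6, 0, -8, 0, 0, 0], [-1.6, 0, -8, 0, 0, 0], [-1.6, 0, -8, 0, 0, 0]]

```text
time: 6.47
ee_pos: [0.5135, -0.0775, 0.1324]
eef_rot: [0.966, 0.257, 0.001, -0.0]
ft_force: [-0.2, 0.1, -0.4]
width: 0.087
grip_force: 0.0
```

```bash
python3 -c "
from h import *
wlook()"
```

```text
band [ 0.6076 -0.031 ] [ 56.9 347.8] yaw 0.5179
pin [ 0.5215 -0.0731] len 0.2739 rel band x,y mm -95.6 6.0 pin yaw rel mat deg -0.19
tcp rel pin mm -9.5 0.7 z 0.1312 tool yaw 0.5198 F [-0.57  0.77 -0.43] t 6.5167
```

Call:
carry_out:
  steps:
    - [[0.15, 0, 4, 0, 0, 0], [0.15, 0, 7, 0, 0, 0], [0.15, 0, 7.7, 0, 0, 0], [0.15, 0, 7.93, 0, 0, 0], [0.3, 0, 7.93, 0, 0, 0], [0.6, 0, 7.93, 0, 0, 0], [0.9, 0, 7.93, 0, 0, 0], [1.2, 0, 7.93, 0, 0, 0], [1.5, 0, 7.93, 0, 0, 0], [1.8, 0, 7.93, 0, 0, 0], [2.1, 0, 7.93, 0, 0, 0], [2.4, 0, 7.93, 0, 0, 0], [2.7, 0, 7.93, 0, 0, 0], [3.0, 0, 7.93, 0, 0, 0], [3.3, 0, 7.93, 0, 0, 0], [3.4, 0, 7.93, 0, 0, 0], [3.4, 0, 7.93, 0, 0, 0]]

```text
time: 7.93
ee_pos: [0.5428, -0.0586, 0.0522]
eef_rot: [0.966, 0.258, -0.0, -0.001]
ft_force: [-2.9, 6.3, 11.5]
width: 0.0871
grip_force: 6.1
```

Call:
carry_out:
  steps:
    - [[0, 0, -0.5, 0, 0, 0], [0, 0, -1.5, 0, 0, 0], [-0.8, 0, -3, 0, 0, 0], [-1.7, 0, -3, 0, 0, 0], [-1.7, 0, -2, 0, 0, 0], [-1.7, 0, -2, 0, 0, 0]]

```text
time: 8.43
ee_pos: [0.5264, -0.069, 0.0704]
eef_rot: [0.966, 0.257, -0.001, -0.0]
ft_force: [-1.6, 0.2, -0.5]
width: 0.0873
grip_force: 0.0
```

Call:
carry_out:
  steps:
    - [[0, 0, 1, 0, 0, 0], [0, 0, 1.7, 0, 0, 0], [0, 0, 1.98, 0, 0, 0], [0.2, 0, 1.98, 0, 0, 0], [0.5, 0, 1.98, 0, 0, 0], [0.8, 0, 1.98, 0, 0, 0], [1.1, 0, 1.98, 0, 0, 0], [1.4, 0, 1.98, 0, 0, 0], [1.7, 0, 1.98, 0, 0, 0], [2.0, 0, 1.98, 0, 0, 0], [2.3, 0, 1.98, 0, 0, 0], [2.6, 0, 1.98, 0, 0, 0], [2.9, 0, 1.98, 0, 0, 0], [3.1, 0, 1.98, 0, 0, 0], [3.2, 0, 1.98, 0, 0, 0], [3.2, 0, 1.98, 0, 0, 0]]

```text
time: 9.77
ee_pos: [0.5564, -0.052, 0.0523]
eef_rot: [0.966, 0.257, 0.0, -0.0]
ft_force: [-1.0, 1.3, 9.7]
width: 0.0872
grip_force: 4.7
```

Call:
carry_out:
  steps:
    - [[0, 0, -0.5, 0, 0, 0], [0, 0, -2, 0, 0, 0], [-0.8, 0, -5, 0, 0, 0], [-1.6, 0, -8, 0, 0, 0], [-1.6, 0, -8, 0, 0, 0], [-1.6, 0, -8, 0, 0, 0]]

```text
time: 10.27
ee_pos: [0.5424, -0.0611, 0.1333]
eef_rot: [0.966, 0.257, 0.001, 0.0]
ft_force: [-0.4, 0.2, -0.2]
width: 0.0867
grip_force: 0.0
```

```bash
python3 -c "
from h import *
wlook('pics/w2.png')"
```

```text
band [ 0.6076 -0.0308] [ 57.1 347.7] yaw 0.518
pin [ 0.5505 -0.0562] len 0.2743 rel band x,y mm -62.2 6.3 pin yaw rel mat deg -0.17
tcp rel pin mm -9.8 0.4 z 0.1321 tool yaw 0.5199 F [-0.25 -0.19  0.43] t 10.3167
```

View pics/w2.png

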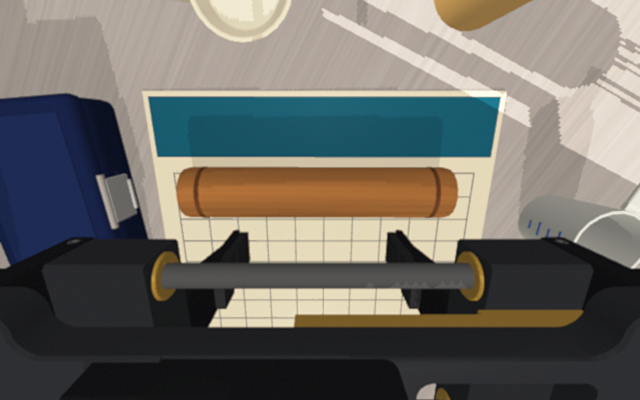

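The pin is at rows 167–217 with the band at rows 97–157, still parallel and 62 mm short. I'll do two more full strokes.

Call:
carry_out:
  steps:
    - [[0.15, 0, 4, 0, 0, 0], [0.15, 0, 7, 0, 0, 0], [0.15, 0, 7.7, 0, 0, 0], [0.15, 0, 7.98, 0, 0, 0], [0.3, 0, 7.98, 0, 0, 0], [0.6, 0, 7.98, 0, 0, 0], [0.9, 0, 7.98, 0, 0, 0], [1.2, 0, 7.98, 0, 0, 0], [1.5, 0, 7.98, 0, 0, 0], [1.8, 0, 7.98, 0, 0, 0], [2.1, 0, 7.98, 0, 0, 0], [2.4, 0, 7.98, 0, 0, 0], [2.7, 0, 7.98, 0, 0, 0], [3.0, 0, 7.98, 0, 0, 0], [3.3, 0, 7.98, 0, 0, 0], [3.4, 0, 7.98, 0, 0, 0], [3.4, 0, 7.98, 0, 0, 0]]

```text
time: 11.73
ee_pos: [0.5712, -0.0424, 0.0523]
eef_rot: [0.966, 0.258, -0.001, -0.001]
ft_force: [-3.1, 4.5, 7.6]
width: 0.0871
grip_force: 3.9
```

Call:
carry_out:
  steps:
    - [[0, 0, -0.5, 0, 0, 0], [0, 0, -1.5, 0, 0, 0], [-0.8, 0, -3, 0, 0, 0], [-1.7, 0, -3, 0, 0, 0], [-1.7, 0, -2, 0, 0, 0], [-1.7, 0, -2, 0, 0, 0]]

```text
time: 12.23
ee_pos: [0.5552, -0.0527, 0.0709]
eef_rot: [0.966, 0.257, -0.001, -0.0]
ft_force: [-0.7, 1.1, -1.0]
width: 0.087
grip_force: 0.0
```

Call:
carry_out:
  steps:
    - [[0, 0, 1, 0, 0, 0], [0, 0, 1.7, 0, 0, 0], [0, 0, 1.98, 0, 0, 0], [0.2, 0, 1.98, 0, 0, 0], [0.5, 0, 1.98, 0, 0, 0], [0.8, 0, 1.98, 0, 0, 0], [1.1, 0, 1.98, 0, 0, 0], [1.4, 0, 1.98, 0, 0, 0], [1.7, 0, 1.98, 0, 0, 0], [2.0, 0, 1.98, 0, 0, 0], [2.3, 0, 1.98, 0, 0, 0], [2.6, 0, 1.98, 0, 0, 0], [2.9, 0, 1.98, 0, 0, 0], [3.1, 0, 1.98, 0, 0, 0], [3.2, 0, 1.98, 0, 0, 0], [3.2, 0, 1.98, 0, 0, 0]]

```text
time: 13.57
ee_pos: [0.5846, -0.0358, 0.0524]
eef_rot: [0.966, 0.257, 0.0, -0.0]
ft_force: [-1.1, 2.0, 5.0]
width: 0.0872
grip_force: 2.8
```

Call:
carry_out:
  steps:
    - [[0, 0, -0.5, 0, 0, 0], [0, 0, -2, 0, 0, 0], [-0.8, 0, -5, 0, 0, 0], [-1.6, 0, -8, 0, 0, 0], [-1.6, 0, -8, 0, 0, 0], [-1.6, 0, -8, 0, 0, 0]]

```text
time: 14.07
ee_pos: [0.5711, -0.0448, 0.1341]
eef_rot: [0.966, 0.257, 0.001, 0.0]
ft_force: [0.1, 0.3, -1.3]
width: 0.0872
grip_force: 0.0
```

```bash
sed -i 's/^    bc,bs,by=rect.*/    bc,bs=np.array([.6076,-.0309]),np.zeros(2); by=np.array([-np.sin(.518),np.cos(.518)]); bx=np.array([by[1],-by[0]])/' h.py; python3 -c "
from h import *
wlook('pics/w3.png')"
```

```text
band [ 0.6076 -0.0309] [0. 0.] yaw 0.518
pin [ 0.5795 -0.0396] len 0.275 rel band x,y mm -28.8 6.4 pin yaw rel mat deg -0.16
tcp rel pin mm -10.2 0.3 z 0.1327 tool yaw 0.5199 F [ 0.11 -0.02 -0.38] t 14.1167
```

View pics/w3.png

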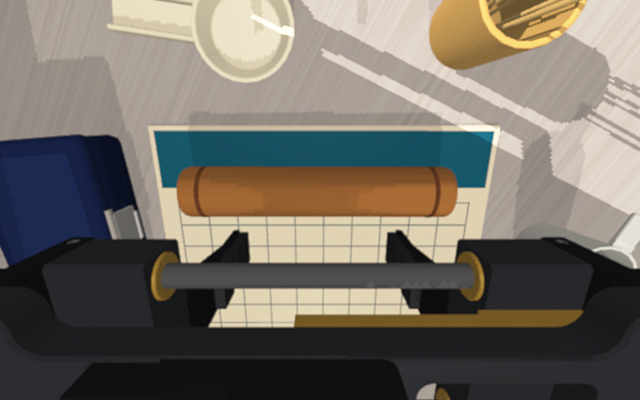

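The pin is at rows 167–216, overlapping the band's front edge, 29 mm short. One more full stroke, then I'll re-measure.

Call:
carry_out:
  steps:
    - [[0.15, 0, 4, 0, 0, 0], [0.15, 0, 7, 0, 0, 0], [0.15, 0, 7.8, 0, 0, 0], [0.15, 0, 8.03, 0, 0, 0], [0.3, 0, 8.03, 0, 0, 0], [0.6, 0, 8.03, 0, 0, 0], [0.9, 0, 8.03, 0, 0, 0], [1.2, 0, 8.03, 0, 0, 0], [1.5, 0, 8.03, 0, 0, 0], [1.8, 0, 8.03, 0, 0, 0], [2.1, 0, 8.03, 0, 0, 0], [2.4, 0, 8.03, 0, 0, 0], [2.7, 0, 8.03, 0, 0, 0], [3.0, 0, 8.03, 0, 0, 0], [3.3, 0, 8.03, 0, 0, 0], [3.4, 0, 8.03, 0, 0, 0], [3.4, 0, 8.03, 0, 0, 0]]

```text
time: 15.53
ee_pos: [0.5999, -0.0259, 0.0523]
eef_rot: [0.966, 0.258, -0.0, -0.001]
ft_force: [-2.1, 4.8, 7.4]
width: 0.087
grip_force: 4.0
```

Call:
carry_out:
  steps:
    - [[0, 0, -0.5, 0, 0, 0], [0, 0, -2, 0, 0, 0], [-0.8, 0, -5, 0, 0, 0], [-1.6, 0, -8, 0, 0, 0], [-1.6, 0, -8, 0, 0, 0], [-1.6, 0, -8, 0, 0, 0]]

```text
time: 16.03
ee_pos: [0.5865, -0.036, 0.1338]
eef_rot: [0.967, 0.257, 0.001, 0.0]
ft_force: [-0.2, 0.7, -0.6]
width: 0.087
grip_force: 0.0
```

```bash
python3 -c "
from h import *
wlook()"
```

```text
band [ 0.6076 -0.0309] [0. 0.] yaw 0.518
pin [ 0.5945 -0.0312] len 0.275 rel band x,y mm -11.5 6.2 pin yaw rel mat deg 0.03
tcp rel pin mm -9.7 0.5 z 0.1323 tool yaw 0.5197 F [-0.64 -0.09 -1.01] t 16.0833
```

Call:
carry_out:
  steps:
    - [[0.3, 0, 4, 0, 0, 0], [0.3, 0, 7, 0, 0, 0], [0.3, 0, 7.8, 0, 0, 0], [0.3, 0, 8.03, 0, 0, 0], [0.4, 0, 8.03, 0, 0, 0], [0.7, 0, 8.03, 0, 0, 0], [1.0, 0, 8.03, 0, 0, 0], [1.3, 0, 8.03, 0, 0, 0], [1.6, 0, 8.03, 0, 0, 0], [1.9, 0, 8.03, 0, 0, 0], [2.1, 0, 8.03, 0, 0, 0], [2.3, 0, 8.03, 0, 0, 0], [2.4, 0, 8.03, 0, 0, 0], [2.45, 0, 8.03, 0, 0, 0], [2.45, 0, 8.03, 0, 0, 0], [2.45, 0, 8.03, 0, 0, 0]]

```text
time: 17.42
ee_pos: [0.6073, -0.0215, 0.0523]
eef_rot: [0.966, 0.258, -0.0, -0.001]
ft_force: [-4.0, 5.4, 10.8]
width: 0.0874
grip_force: 5.6
```

Call:
carry_out:
  steps:
    - [[0, 0, -0.3, 0, 0, 0], [0, 0, -1, 0, 0, 0], [0, 0, -3, 0, 0, 0], [-1.6, 0, -6, 0, 0, 0], [-3, 0, -9, 0, 0, 0], [-3, 0, -11, 0, 0, 0], [-3, 0, -11, 0, 0, 0], [-3, 0, -11, 0, 0, 0]]

```text
time: 18.08
ee_pos: [0.5815, -0.0385, 0.163]
eef_rot: [0.966, 0.257, 0.001, 0.0]
ft_force: [-0.2, -0.5, -0.8]
width: 0.0872
grip_force: 0.0
```

```bash
python3 -c "
from h import *
wlook('pics/w4.png')"
```

```text
band [ 0.6076 -0.0309] [0. 0.] yaw 0.518
pin [ 0.6044 -0.0251] len 0.2731 rel band x,y mm 0.1 6.6 pin yaw rel mat deg -0.23
tcp rel pin mm -26.9 0.2 z 0.1618 tool yaw 0.5199 F [-0.27  0.39 -0.64] t 18.1333
```

View pics/w4.png

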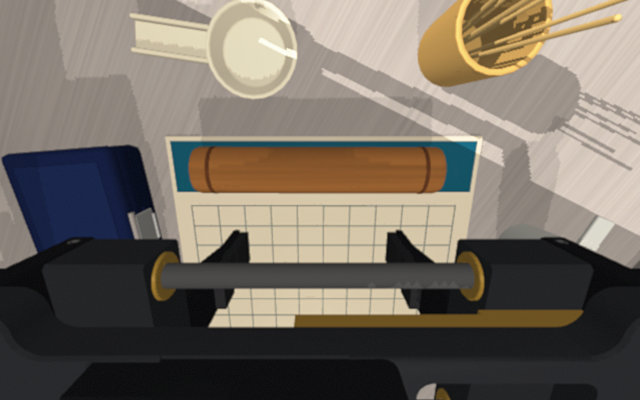

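The wrist view shows the pin (rows 146–193) lying along the band (rows 141–192), measured 0.1 mm off the middle. I'll cross-check with the top camera before handing in.

```bash
python3 - <<'E'
from h import *
im=r.camera("top"); cv2.imwrite("pics/top1.png",im[:,:,::-1])
P=r.camera_params("top"); V=P["view"]
# predicted outlines: band rectangle, pin at the band's middle (silhouette as rectangle at axis height)
def proj(p):
    q=V@np.append(p,1); return [P["cx"]+P["fx"]*q[0]/-q[2],P["cy"]+P["fy"]*q[1]/q[2]]
a=.5195; x=np.array([np.cos(a),np.sin(a)]);y=np.array([-x[1],x[0]]);c=np.array([.6065,-.0333])
big_=cv2.resize(im[140:270,270:440],None,fx=4.6,fy=4.6,interpolation=2)
for hx,hy,z,o,col in((.03,.175,.002,0,(255,0,0)),(.025,.13,.03,.0062,(0,255,0))):
    pts=[((np.array(proj(np.append(c+y*o+sx*hx*x+sy*hy*y,z)))-[270,140])*4.6).astype(int) for sx,sy in((1,1),(1,-1),(-1,-1),(-1,1))]
    cv2.polylines(big_,[np.array(pts)],1,col)
cv2.imwrite("pics/topc.png",big_[:,:,::-1])
E
```

```text
(no output)
```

View pics/topc.png

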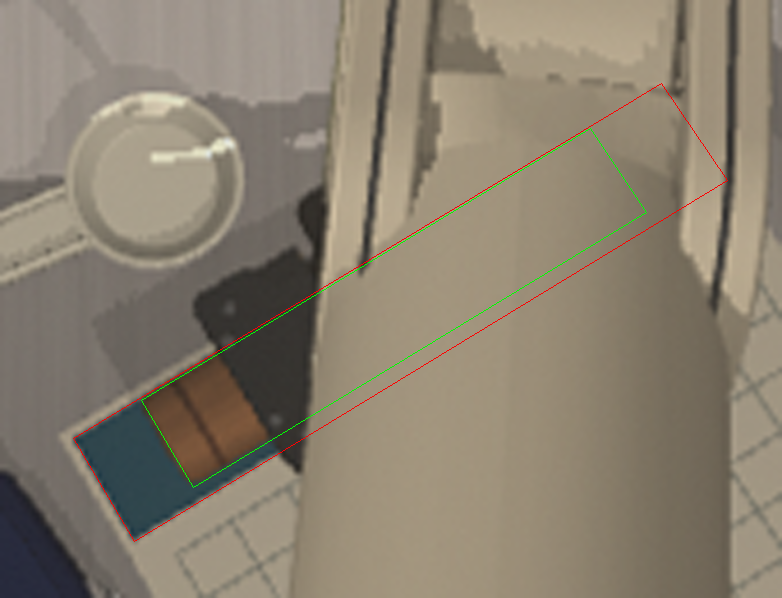

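The top camera agrees: the pin's visible end falls on the outline predicted for mid-band, within about 1 mm. The gripper is clear of everything and the pin is still.

```bash
python3 -c "
from bench import r
print(r.close_job())"
```

```text
the job is handed in; nothing more can be done
None
```

The rolling pin now lies still along the middle of the blue band, measured within about 1 mm of the centre line and about 0.2° of parallel, rolled only by fingertips on its top; the job is handed in at about 18 s with nothing else touched.

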